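Set and lock the depth stop of the pellet die stand

TASK

Take the black knob on top of the stop rod and lower the rod gently until the sprung foot at its lower end rests lightly on the die's plunger, not pressed down hard, and let go of the knob so that the foot stays there. Then swing the clamp lever clockwise fully round to its end stop, so that the rod is locked with the foot still lightly touching the plunger. Do not disturb the jar and the timer beside the stand.

Things in the scene. Friction and masses are not known exactly. Their poses are not given: they have to be found in the camera images.
- die_stand: Stand fixed to the worktop, turned up to 0.4 rad: grey base plate 185 x 150 x 14 mm, aluminium column 195 mm high at its rear, grey guide block 52 x 78 x 30 mm reaching forward, top at z = 170 mm. Origin: at worktop height on the stop rod's axis (base reaches 70 mm forward of it, 115 back, 75 to each side; column 88 mm back). x points to the column, z up
- die: Steel pellet die fixed on the base under the rod: sleeve 54 mm across, 45 mm high, on the rod's axis. Origin: centre of its underside, 14 mm above the worktop, z up. Its plunger, with a flat head 32 mm across, stands out by 15 to 37 mm, differently each time: head at z = 74 to 96 mm, not measured, to be found by touch. It does not give below 60 N
- knob_top (a point): Centre of the top of the black ribbed knob, 30 mm across, 30 mm high, on a 14 mm square steel rod that goes straight down through the guide block. It starts at z = 266 to 278 mm and is always 150 mm above the underside of the foot (foot not pressed in)
- stop_rod (a joint): How far the rod is lowered from its upper end (m), 0 to 0.070; starts at 0 to 0.012. Underside of the foot: z = 128 mm minus this value. The guide drags with 5 N and the rod weighs 1.8 N, so the free rod stays where it is left; moving it down takes 3 to 4 N, up about 7 N. Once locked it no longer slides freely
- stop_foot: Flat dark foot, 22 mm across, 6 mm thick, at the rod's lower end. Origin: centre of its underside. It is sprung: gives from 1 N on, 4 N per mm, bottoms after 3 mm at 13 N. With the knob released, the rod's drag keeps up to 7 N on it; a harder press springs back to that. Over 15 N on the plunger at any time is too hard; below 0.5 N is not touching
- clamp_lever (a joint): Angle of the clamp lever (rad): 0 open, 1.57 at its end stop (locked). Starts at 0.05 to 0.4, grows clockwise seen from above, stays where it is left. Its cam meets the rod at about 0.75; from there turning takes up to 0.5 N m (8 N at the stud). Locked from 1.4 on
- lever_pivot (a point): On the lever's upright pivot axis, 23 mm to the right (-y) of the rod's axis, z = 181 mm (top of the lever arm). The flat arm, 14 mm wide, reaches 62 mm to the stud. At joint value 0 it points 60 degrees to the right (-y) of the stand's x axis (back and right), at the end stop 150 degrees (forward and right)
- lever_stud (a point): Centre of the top of the upright black stud at the free end of the clamp lever, 62 mm from the pivot: a round pin 12 mm across that stands 34 mm up from the arm; top at z = 215 mm. It can be gripped or pushed from above
- jar: Loose brown jar with a maroon lid, 56 mm across, 74 mm high, left of the stand. Origin: centre of its underside. Bystander
- timer: Loose white bench timer 68 x 68 x 21 mm, right of the stand. Origin: centre of its underside. Bystander

How it is judged:
By the outcome, as a careful person would: the job done as asked, in the order asked, and still so for the second after the job is handed in, with the robot touching nothing.
It also fails if it takes over 64 s, if anything falls off the work surface, if the arm or the gripper's body presses on something with over 40 N, if the wrist force passes 120 N, or if a joint passes its speed limit or range.

ROBOT

A 6-joint arm with a two-finger parallel gripper is mounted at the origin on a cart in front of the work surface, level with it; the furniture and walls round the work are solid. World frame = base frame: x ahead of the robot, y to its left, z up, the work surface at z = 0. Lengths are in m, angles in degrees, forces in N, time in s.
With the tool pointing down it reaches from about 0.425 to 0.925 m from the base axis. Payload 12.5 kg.
Tool frame: the origin (TCP) lies between the finger pads; the fingertips stand 17 mm ahead of it and the grasp point (between the pads) lies 2 mm behind it; z points along the fingers, y is the line along which they close (so a half turn about z gives the same grasp; the last joint's range is limited). The gripper opens to 85 mm and grips with 20 to 120 N. Pads are 22 mm wide; open, the fingers measure 114 mm over their backs; the gripper's body (76 mm by 85 mm) begins 54 mm behind the grasp point. The pads swing forward as they close: fully open they stand 13 mm farther back than shut.
Start: joints at [68.434, 28.126, 89.318, -0, 62.55, -6.05], TCP at [0.167, 0.602, 0.248] pointing down, gripper open.
Joint ranges: [-177.58, 177.58], [-47.91, 125.51], [2.72, 160], [-65.01, 245.01], [3.68, 167.84], [-153.87, 153.87]. Speed limits (degrees/s): [127.2, 127.2, 159.86, 180, 180, 180].

INTERFACE

Orientations are given as a 3x3 rotation matrix whose columns are the frame's x, y, z axes.
In Python, from station import r gives the robot as it stands. Calls block until the motion is done:
- r.move_to(position, orientation): joint-space move of the TCP to a pose.
- r.movel(position, frame=None, speed=0.15, contact_N=None): straight line of the TCP; frame=None keeps the orientation; speed is the mean speed in m/s. With contact_N (N) it stops when the force on the tool has changed by that much, and returns True; else False.
- r.move_j(angles): joint-space move.
- r.grip(opening, squeeze=None): finger opening in m; squeeze is the grip in N (None keeps the last); returns when the fingers have stopped.
- r.sleep(seconds).
- r.inverse_kinematics(position, orientation): joint angles nearest the present ones, or None.
- r.read_state(): the state.
- r.grab_frame(name): name is "scene" or "side" or "wrist"; returns a dict with "frame" (384x512x3 uint8, red, green, blue), "depth" (384x512 float32, m along the optical axis (not along the pixel's ray), 0 where there is no reading), "fx", "fy", "cx", "cy" (pixels), "camera_from_world" (4x4, takes a point from world to camera coordinates). Camera axes: x right, y down, z forward; pixel columns grow to the right and rows downward; lengths in m; the calibration is good to about 2 mm. The wrist camera is an equidistant fisheye: a pixel r from the principal point sees the ray r / f radians off the axis. A picture is of the moment at which its call begins.
A pose or a line that the arm cannot do raises r.PlanningError and nothing moves.
- r.job_done(): hands the job in; it is judged then, once.
The state is a dict: "time_s": time; "qpos": joint angles; "qvel": joint speeds; "tau": joint torques, N m; "tool_pos": TCP position; "tool_rot": TCP orientation; "force": force on the tool from outside, world axes, zero at the start; "wrist_torque": the same for the moment, N m; "finger_gap": finger opening in m; "grasp_force": force on a finger pad.
Only numpy, scipy, OpenCV 4.12 (cv2) and the standard library are available. Lean on these libraries where they do the work, as an engineer would, in place of code of your own. Each camera call takes 0.05 s, during which the arm holds its last target. There are 200 camera calls.

## Working session

There is one attempt and no reset: what is moved stays moved. The work goes in short steps, each a Python script; the robot and the scene stay as the last script left them, time stands still between calls to the robot, and variables do not carry over. Pictures are saved under pics/ and viewed, at most 10 in all, crops included, and the job is handed in when it is done.

```bash
mkdir -p pics; ls; python3 - <<'E'
from station import r
import cv2,numpy as np
out=[]
for n in("scene","side"):
    f=r.grab_frame(n); np.savez(f"pics/{n}.npz",**f); cv2.imwrite(f"pics/{n}.png",f["frame"][:,:,::-1])
    print(n,f["fx"],f["cx"],f["cy"],np.linalg.inv(f["camera_from_world"])[:3].round(3).tolist())
print(r.read_state())
E
```

```text
pics
scene 377.3551325611999 252.9699363186694 198.2666799093203 [[0.615, -0.343, 0.71, -0.215], [-0.788, -0.251, 0.562, -0.615], [-0.014, -0.905, -0.425, 0.643]]
side 458.0639755051082 256.16941318228805 194.02511448473592 [[-0.998, 0.036, -0.045, 0.641], [0.058, 0.646, -0.761, 1.225], [0.002, -0.763, -0.647, 1.211]]
{'time_s': 0.1, 'qpos': array([ 6.84339348e+01,  2.81608818e+01,  8.93477052e+01,  2.04106307e-04,
        6.25513947e+01, -6.04797726e+00]), 'qvel': array([ 0.04671312, -0.03616729, -0.15479052,  0.02501384,  0.11889156,
       -0.04918922]), 'tau': array([ 2.39241912e-03, -6.19445944e+01, -2.62029290e+01, -6.36220489e-05,
        2.85211783e-03, -2.05364967e-05]), 'tool_pos': array([0.16709223, 0.60204394, 0.2477777 ]), 'tool_rot': array([[-9.63545578e-01,  2.67543957e-01, -3.87744862e-04],
       [ 2.67544214e-01,  9.63545094e-01, -9.72428477e-04],
       [ 1.13442297e-04, -1.04071805e-03, -9.99999452e-01]]), 'force': array([ 0.28279615,  0.2709864 , -0.7393039 ]), 'wrist_torque': array([0.04576538, 0.01612497, 0.02383365]), 'grasp_force': 0.0, 'finger_gap': 0.08545008152184018}
```

View pics/scene.png

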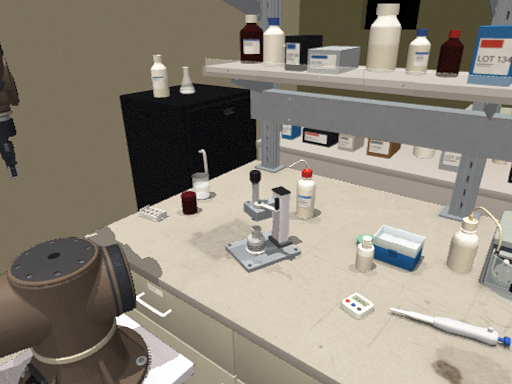

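View pics/side.png

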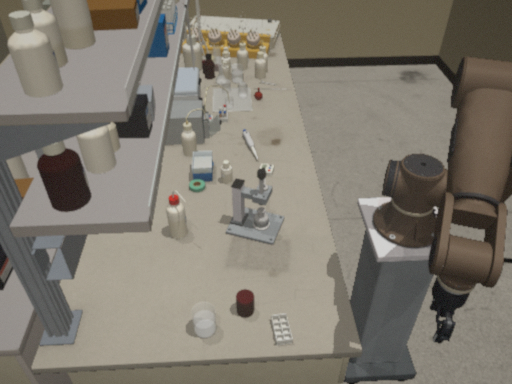

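Scene: knob at about (255,176), base plate about (262,248), jar (189,203), timer (357,305). Side: knob (262,173), plate (256,225). I'll enlarge both and fit the plate from depth.

```bash
cat > h.py <<'E'
import numpy as np,cv2
def cloud(f):
    d=f["depth"];v,u=np.mgrid[:d.shape[0],:d.shape[1]]
    c=np.stack([(u-f["cx"])/f["fx"]*d,(v-f["cy"])/f["fy"]*d,d,np.ones_like(d)],-1)
    p=(c@np.linalg.inv(f["camera_from_world"]).T)[...,:3]; p[d==0]=np.nan
    return p
def tri(fs,uv):
    P=[np.array([[f["fx"],0,f["cx"]],[0,f["fy"],f["cy"]],[0,0,1]])@f["camera_from_world"][:3] for f in fs]
    X=cv2.triangulatePoints(P[0],P[1],np.float64(uv[0]).reshape(2,1),np.float64(uv[1]).reshape(2,1))
    return (X[:3]/X[3]).ravel()
E
python3 - <<'E'
from h import *
fs=[dict(np.load(f"pics/{n}.npz")) for n in("scene","side")]
a=cv2.resize(cv2.cvtColor(fs[0]["frame"],4)[160:270,210:320],None,fx=3.6,fy=3.6,interpolation=2)
b=cv2.resize(cv2.cvtColor(fs[1]["frame"],4)[150:260,200:310],None,fx=3.6,fy=3.6,interpolation=2)
cv2.imwrite("pics/c1.png",np.hstack([a,b]))
print(tri(fs,[(255,176),(262,173)]))
for f,(v0,v1,u0,u1) in zip(fs,[(160,275,210,320),(150,260,210,300)]):
    p=cloud(f)[v0:v1,u0:u1].reshape(-1,3)
    print(np.nanmin(p,0),np.nanmax(p,0))
    q=p[(p[:,2]>.008)&(p[:,2]<.02)]
    rc=cv2.minAreaRect(np.float32(q[:,:2]*1000)); print(len(q),rc,cv2.boxPoints(rc).tolist())
    k=p[(p[:,2]>.225)];print("knob",len(k),np.median(k,0),k.min(0),k.max(0))
    k=p[(p[:,2]>.174)&(p[:,2]<.22)];print("arm/stud",len(k));print(k[::3].round(3).tolist())
    print(cloud(f)[(203,189) if f is fs[0] else (297,245)], )
print(cloud(fs[0])[203,189],cloud(fs[0])[303,355],cloud(fs[1])[298,245],cloud(fs[1])[170,267])
E
```

```text
[ 0.54912757 -0.01495559  0.25328734]
[ 0.3921843  -0.21932125 -0.64861653] [2.70410542 1.62307446 0.27016217]
1381 ((883.730224609375, 116.558837890625), (906.0079345703125, 302.8400573730469), 30.14698600769043) [[415.9534912109375, 19.990097045898438], [568.0457763671875, -241.8877716064453], [1351.5069580078125, 213.12757873535156], [1199.4146728515625, 475.00543212890625]]
knob 152 [ 0.54435071 -0.0186404   0.25501111] [ 0.53551619 -0.03130512  0.22566259] [0.56319833 0.00070361 0.27016217]
arm/stud 480
[[0.841, 0.018, 0.212], [0.844, 0.008, 0.213], [0.834, 0.018, 0.211], [0.852, 0.009, 0.207], [0.831, 0.024, 0.206], [0.855, 0.003, 0.204], [0.856, 0.003, 0.2], [0.823, 0.031, 0.2], [0.866, 0.0, 0.194], [0.818, 0.031, 0.198], [0.818, 0.043, 0.192], [0.856, -0.002, 0.19], [0.861, 0.001, 0.184], [0.861, -0.003, 0.181], [0.864, 0.006, 0.175], [0.871, -0.006, 0.175], [0.857, 0.002, 0.174], [0.865, -0.009, 0.174], [0.853, -0.008, 0.174], [0.65, -0.027, 0.19], [0.653, -0.036, 0.191], [0.546, -0.013, 0.22], [0.554, -0.021, 0.219], [0.638, -0.024, 0.19], [0.641, -0.033, 0.191], [0.646, -0
[... 4821 characters left out ...]
528, -0.028, 0.178], [0.645, -0.022, 0.183], [0.635, -0.014, 0.189], [0.624, -0.015, 0.188], [0.558, -0.006, 0.193], [0.548, 0.001, 0.198], [0.535, -0.025, 0.175], [0.652, -0.023, 0.178], [0.642, -0.022, 0.179], [0.628, -0.018, 0.181], [0.558, -0.004, 0.19], [0.548, -0.002, 0.191], [0.536, -0.017, 0.178], [0.653, -0.022, 0.175], [0.638, -0.021, 0.175], [0.628, -0.014, 0.18], [0.551, -0.006, 0.183], [0.54, -0.016, 0.174], [0.558, -0.004, 0.18], [0.548, -0.005, 0.179], [0.555, -0.003, 0.177], [0.544, -0.002, 0.177]]
[0.62322395 0.36190059 0.06753873]
[0.61158784 0.33746216 0.04683819] [ 0.50112215 -0.3589888   0.01972805] [0.62334917 0.36460871 0.06619413] [ 0.50129974 -0.34288767  0.01284118]
```

View pics/c1.png

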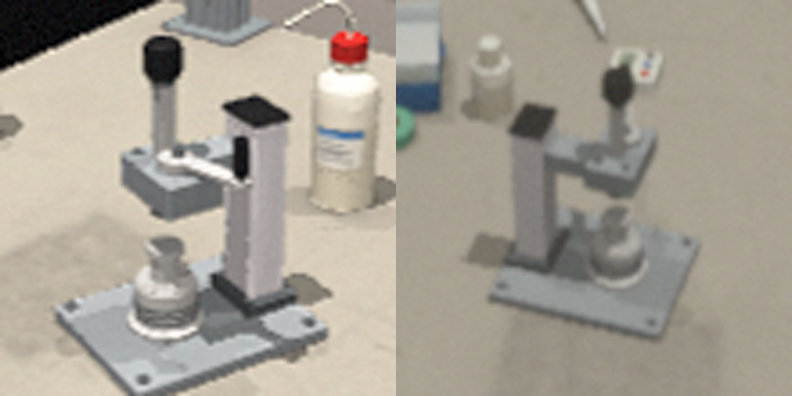

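The scene crop shows the knob at left-top and the lever pointing back-right, with its stud in front of the column. From the depth clouds, the rod axis is about (0.551,-0.010), yaw about -0.39, the stud about (0.540,-0.097) and the knob top about z = 0.270. Next I'll go above it and refine with the wrist camera.

```bash
python3 - <<'E'
from station import r
import numpy as np,cv2
s=r.read_state()
p=s["tool_pos"].copy(); p[2]=.40
try: r.movel(p,speed=.25)
except r.PlanningError as e: print("up",e)
for sg in(1,-1):
    R=np.array([[0,sg,0],[sg,0,0],[0,0,-1.]])
    q=r.inverse_kinematics([.551,-.010,.40],R); print(sg,q)
    if q is not None and abs(q[5])<120 : best=R
r.move_to([.551,-.010,.40],best)
f=r.grab_frame("wrist"); np.savez("pics/w1.npz",**f); cv2.imwrite("pics/w1.png",f["frame"][:,:,::-1])
s=r.read_state(); print(s["time_s"],s["tool_pos"],s["tool_rot"].round(3).tolist(),s["qpos"],f["fx"],f["cx"],f["cy"],np.linalg.inv(f["camera_from_world"])[:3].round(3).tolist())
E
```

```text
1 [-7.90766014e+00  1.51362715e+01  8.64753259e+01 -2.54444375e-14
  7.83884026e+01 -7.90766014e+00]
-1 None
3.4667 [ 0.55103567 -0.00932528  0.40001438] [[-0.001, 1.0, 0.0], [1.0, 0.001, 0.0], [0.0, 0.0, -1.0]] [-7.83929589e+00  1.51367709e+01  8.64725415e+01  5.00966736e-03
  7.83878913e+01 -7.90838472e+00] 297.3186396354542 266.1112005295234 197.65350522437222 [[1.0, 0.001, -0.0, 0.551], [0.001, -0.945, -0.326, 0.076], [-0.001, 0.326, -0.945, 0.525]]
```

View pics/w1.png

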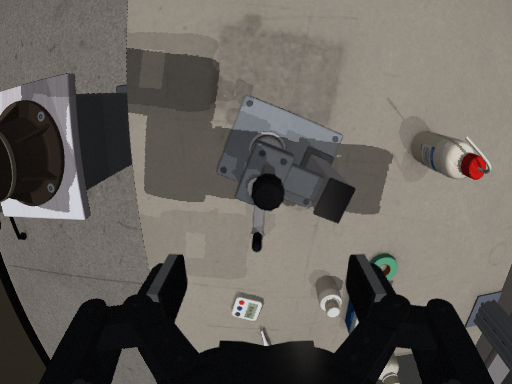

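The wrist view shows the knob top at about (268,192), the stud at about (257,242) and the column top at about (333,199). The lever is still clear of the fingers.

```bash
cat >> h.py <<'E'
def wray(f,u,v):
    a=np.array([u-f["cx"],v-f["cy"]]);rr=np.hypot(*a);t=rr/f["fx"]
    d=np.r_[a/rr*np.sin(t),np.cos(t)]; M=np.linalg.inv(f["camera_from_world"]); return M[:3,3],M[:3,:3]@d
def wz(f,u,v,z): o,d=wray(f,u,v); return o+d*(z-o[2])/d[2]
E
python3 - <<'E'
from h import *
f=dict(np.load("pics/w1.npz"));g=cv2.cvtColor(f["frame"],6)
m=(g<35).astype(np.uint8); n,l,st,c=cv2.connectedComponentsWithStats(m)
d=f["depth"]
for i in range(1,n):
    x,y,w,h,a=st[i]
    if a>40 and 200<x and x+w<370 and 150<y and y+h<260:
        print(st[i],c[i],"depth",np.median(d[l==i]),d[l==i].min())
x,y=268,192
for u,v in[(268,192),(257,240),(333,199)]:
    D=d[v,u];o,ra=wray(f,u,v);M=np.linalg.inv(f["camera_from_world"]);print(o+ra*D/(M[:3,2]@ra))
print("knob@.27",wz(f,268,192,.27),"col@.195",wz(f,333,199,.195),"stud@.215",wz(f,257,242,.215))
# dense cloud
v,u=np.mgrid[150:260,200:370]
P=np.array([[ (lambda o,ra:o+ra*d[b,a]/(M[:3,2]@ra))(*wray(f,a,b)) for a in range(200,370)] for b in range(150,260)]).reshape(-1,3)
for nm,s in(("knob",P[P[:,2]>.262]),("stud",P[(P[:,2]>.208)&(P[:,2]<.222)&(P[:,1]<-.06)]),("col",P[(P[:,2]>.186)&(P[:,2]<.203)&(P[:,0]>.59)])):
    print(nm,len(s),s.mean(0),np.median(s[:,2]),(s.min(0)+s.max(0))/2,np.ptp(s,axis=0)); 
    if nm=="col":print(cv2.minAreaRect(np.float32(s[:,:2]*1000)))
E
```

```text
[251 173  33  37 936] [267.32051282 191.46153846] depth 0.27104846 0.0
[321 178  34  44 811] [337.324291   197.78791615] depth 0.35280997 0.0
[252 232  10  19 148] [256.4527027  241.32432432] depth 0.35463148 0.34711987
[ 0.55272674 -0.00713836  0.26997759]
[ 0.54011616 -0.08831461  0.20659962]
[ 0.63191691 -0.04116255  0.19177632]
knob@.27 [ 0.5527266  -0.00713109  0.27      ] col@.195 [ 0.63113617 -0.04003366  0.195     ] stud@.215 [ 0.54037471 -0.08664509  0.215     ]
knob 990 [ 0.55638948 -0.00167266  0.30080299] 0.26914451727305666 [0.56926741 0.02434217 0.39375543] [0.06282638 0.10271016 0.26345329]
stud 92 [ 0.53983553 -0.09331432  0.21378554] 0.2143447443821381 [ 0.53960381 -0.09452696  0.21226728] [0.01084109 0.01252941 0.00841373]
col 1119 [ 0.63308076 -0.04322385  0.1916155 ] 0.19168465455705003 [ 0.63388515 -0.04403574  0.19070026] [0.0506779  0.05708342 0.00639465]
((633.8230590820312, -43.79212188720703), (50.32731246948242, 36.23059844970703), 67.76517486572266)
```

```bash
python3 - <<'E'
from station import r
import numpy as np
def st(t):
    s=r.read_state(); print(t,round(s["time_s"],2),s["tool_pos"].round(4),s["force"].round(2),"gap",round(s["finger_gap"],4),round(s["grasp_force"],1)); return s
R=np.array([[0,1,0],[1,0,0],[0,0,-1.]])
x,y=.552,-.0095
r.grip(.055,20)
r.movel([x,y,.30],R,speed=.1)
st("above")
print(r.movel([x,y,.261],speed=.05,contact_N=5)); st("at knob")
r.grip(.0,20); st("gripped"); r.sleep(.2); s=st("gripped2")
z=.261
for z in(.254,.247,.242):
    r.movel([x,y,z],speed=.012); st("lower")
E
```

```text
above 5.03 [ 0.5522 -0.0095  0.3005] [ 0.34 -0.37 -0.12] gap 0.055 0.0
False
at knob 5.96 [ 0.5521 -0.0095  0.2612] [ 0.85 -1.04  0.05] gap 0.0549 0.0
gripped 6.3 [ 0.5523 -0.0095  0.2613] [ 2.34 -0.23  1.21] gap 0.0293 21.8
gripped2 6.5 [ 0.5523 -0.0095  0.2613] [2.03 0.88 2.68] gap 0.0294 21.9
lower 7.23 [ 0.5522 -0.0095  0.2538] [ 5.46 -0.65  0.3 ] gap 0.0291 21.7
lower 7.97 [ 0.5522 -0.0095  0.2468] [ 5.7  -0.27  1.67] gap 0.0293 21.8
lower 8.53 [ 0.5522 -0.0095  0.2417] [5.77 0.4  0.58] gap 0.0296 21.8
```

```bash
python3 - <<'E'
from station import r
import numpy as np
def st(t):
    s=r.read_state(); print(t,round(s["time_s"],2),s["tool_pos"].round(4),s["force"].round(2),"gap",round(s["finger_gap"],4),round(s["grasp_force"],1)); return s
x,y=.552,-.0095
print(r.movel([x,y,.214],speed=.004,contact_N=6)); st("stop")
for i in range(4): r.sleep(.05); st("")
E
```

```text
True
stop 11.75 [ 0.5523 -0.0095  0.231 ] [ 0.22 -0.18  2.71] gap 0.0288 21.9
 11.8 [ 0.5524 -0.0095  0.231 ] [-1.15 -0.7   2.32] gap 0.0292 22.0
 11.85 [ 0.5524 -0.0095  0.231 ] [-1.76 -0.17  1.33] gap 0.0292 22.0
 11.9 [ 0.5524 -0.0095  0.231 ] [-2.58 -0.5   3.45] gap 0.0291 21.9
 11.95 [ 0.5524 -0.0095  0.231 ] [-2.32 -0.37  1.94] gap 0.0293 21.9
```

```bash
python3 - <<'E'
from station import r
import numpy as np
x,y=.552,-.0095
z=.231;L=[]
while z>.2145:
    z-=.0004
    c=r.movel([x,y,z],speed=.006,contact_N=6)
    F=[]
    for k in range(3): F.append(r.read_state()["force"]); r.sleep(.01)
    F=np.mean(F,0); s=r.read_state(); L.append(F[2]); print(round(s["time_s"],2),s["tool_pos"][2].round(5),F.round(1),c)
    if F[2]>5.5 or (c and F[2]>4.5): break
E
```

```text
12.25 0.23096 [ 0.5 -0.   4.1] True
12.53 0.2306 [0.1 0.3 6. ] False
```

```bash
cat > a.py <<'E'
from station import r
import numpy as np
x,y=.552,-.0095
def avg(n=12):
    F=[]
    for k in range(n): F.append(r.read_state()["force"]); r.sleep(.01)
    s=r.read_state(); F=np.array(F); print(round(s["time_s"],2),s["tool_pos"][2].round(5),F.mean(0).round(2),F.std(0).round(2)); return F.mean(0)[2]
E
python3 - <<'E'
from a import *
avg()
z=.2306
for i in range(5):
    z-=.0004
    r.movel([x,y,z],speed=.006)
    if avg()>8:break
E
```

```text
12.62 0.23061 [0.09 0.66 6.43] [0.52 0.52 0.49]
12.97 0.23058 [0.13 0.11 6.61] [0.32 0.57 0.61]
13.32 0.23033 [-0.23  0.41  7.79] [0.41 0.55 0.35]
13.68 0.23008 [-0.68  0.37  8.9 ] [0.49 0.51 0.55]
```

Contact is clear: force rises about 4.4 N/mm, so the foot force is about 5.5 N. I'll release, then check it with a light press from above.

```bash
python3 - <<'E'
from a import *
r.grip(.05,20); avg()
r.movel([x,y,.285],speed=.08)
r.grip(0,20)
r.movel([x,y,.262],speed=.05); b=avg()
c=r.movel([x,y,.249],speed=.004,contact_N=3); print(c,r.read_state()["tool_pos"]); f=avg()
z=r.read_state()["tool_pos"][2]
for i in range(12):
    z-=.0003; r.movel([x,y,z],speed=.006); f=avg(8)
    if f-b>7: break
E
```

```text
14.11 0.22917 [-0.04  0.11 -0.11] [0.47 0.79 0.56]
16.19 0.26223 [ 0.02 -0.12  0.04] [0.62 0.47 0.42]
True [ 0.55200839 -0.00950584  0.25556868]
18.01 0.25556 [-0.39  0.08  5.61] [0.51 0.55 0.55]
18.32 0.25556 [-1.43  0.09  5.55] [0.28 0.27 0.47]
18.64 0.25549 [-1.76  0.17  7.65] [0.59 0.6  0.33]
```

```bash
cat >> a.py <<'E'
piv=np.array([.5433,-.0308])
def pose(deg,z=.212):
    p=np.radians(deg); Y=np.array([-np.sin(p),np.cos(p),0]);Z=np.array([0,0,-1.])
    return np.r_[piv+.0622*np.array([np.cos(p),np.sin(p)]),z],np.stack([np.cross(Y,Z),Y,Z],1)
def st(t):
    s=r.read_state(); d=s["tool_pos"][:2]-piv
    print(t,round(s["time_s"],2),s["tool_pos"].round(4),"deg",np.degrees(np.arctan2(d[1],d[0])).round(1),s["force"].round(1),"gap",round(s["finger_gap"],4),round(s["grasp_force"],1)); return s
E
python3 - <<'E'
from a import *
r.movel([x,y,.295],speed=.1)
P,R=pose(-93.3,.29)
r.movel(P,R,speed=.1); r.grip(.045,40)
P,R=pose(-93.3)
print(r.movel(P,R,speed=.06,contact_N=6)); st("at stud")
print([r.inverse_kinematics(*pose(a)) is not None for a in(-120,-150,-176)])
r.grip(0,40); s=st("grip")
f=r.grab_frame("wrist"); import cv2; cv2.imwrite("pics/w2.png",f["frame"][:,:,::-1])
E
```

```text
False
at stud 22.13 [ 0.5398 -0.0929  0.2124] deg -93.2 [ 0.4  0.3 -0. ] gap 0.0451 0.0
[True, True, True]
grip 22.53 [ 0.5398 -0.0929  0.2123] deg -93.2 [-1.3  0.1  2.6] gap 0.0101 39.0
```

View pics/w2.png

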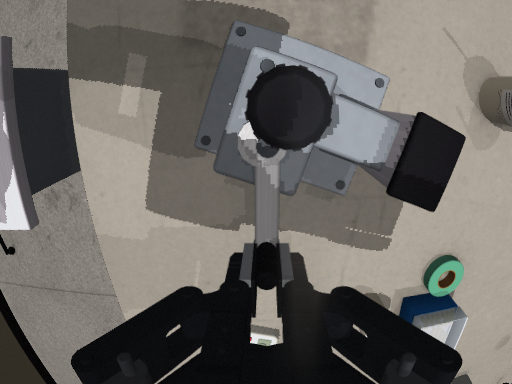

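The wrist view shows the stud (268,265) centred between the pads, and the knob (290,105) well clear. I'll swing it now.

```bash
python3 - <<'E'
from a import *
for a in(-105,-117,-129,-139,-149,-158,-164):
    P,R=pose(a); c=r.movel(P,R,speed=.05,contact_N=25); s=st((a,c))
    if c: break
else:
    for a in(-168,-170,-172,-173.5,-175,-176.5):
        P,R=pose(a); c=r.movel(P,R,speed=.03,contact_N=15); s=st((a,c))
        if c: break
E
```

```text
(-105, False) 22.98 [ 0.5273 -0.0908  0.2122] deg -104.9 [-0.3  0.9  3.3] gap 0.0103 39.2
(-117, False) 23.39 [ 0.5156 -0.0861  0.2122] deg -116.7 [2.9 4.7 4.6] gap 0.0105 39.2
(-129, False) 23.8 [ 0.505  -0.0789  0.2122] deg -128.5 [4.9 5.4 3.2] gap 0.01 39.1
(-139, False) 24.17 [ 0.4977 -0.0716  0.2122] deg -138.2 [6.6 4.8 1.4] gap 0.01 39.1
(-149, False) 24.53 [ 0.4917 -0.0629  0.2122] deg -148.1 [ 9.2  4.8 -0.1] gap 0.0102 39.1
(-158, False) 24.88 [ 0.4877 -0.0543  0.2122] deg -157.1 [11.3  3.8 -0.2] gap 0.0102 39.2
(-164, False) 25.16 [ 0.4858 -0.0484  0.2123] deg -163.0 [12.1  2.  -2. ] gap 0.01 39.1
(-168, False) 25.45 [ 0.4849 -0.0444  0.2123] deg -166.9 [11.9 -0.5 -2.4] gap 0.0102 39.1
(-170, False) 25.7 [ 0.4846 -0.0424  0.2123] deg -168.8 [11.8 -1.8 -2.6] gap 0.0104 39.2
(-172, False) 25.95 [ 0.4845 -0.0418  0.2123] deg -169.4 [ 11.7 -15.   -4.6] gap 0.0097 39.5
(-173.5, False) 26.2 [ 0.4846 -0.0415  0.2124] deg -169.6 [ 13.  -26.6  -5.6] gap 0.0104 39.8
(-175, False) 26.45 [ 0.4848 -0.0412  0.2125] deg -169.9 [ 12.  -39.1  -6.8] gap 0.0101 40.1
(-176.5, False) 26.7 [ 0.485  -0.041   0.2126] deg -170.1 [ 11.5 -51.3  -7.4] gap 0.0101 40.5
```

The end stop was reached at about -169.6° on my pivot estimate, where the force rose steeply. I'll ease off, release, retreat and check.

```bash
python3 - <<'E'
from a import *
import cv2
P,R=pose(-171); r.movel(P,R,speed=.02); s=st("eased")
r.grip(.045,20); s=st("open")
p=s["tool_pos"].copy(); p[2]=.32; r.movel(p,speed=.1)
p2=[.50,-.10,.40]; r.movel(p2,np.array([[0,1,0],[1,0,0],[0,0,-1.]]),speed=.12); r.sleep(.3)
st("up")
f=r.grab_frame("wrist"); np.savez("pics/w3.npz",**f)
g=r.grab_frame("scene"); np.savez("pics/s3.npz",**g)
a=f["frame"][60:300,130:450]; b=cv2.resize(g["frame"][160:270,210:320],(240,240),interpolation=2)
b=cv2.resize(b,(400,400)); a=cv2.resize(a,(400,300)); a=np.vstack([a,np.zeros((100,400,3),np.uint8)])
cv2.imwrite("pics/c3.png",np.hstack([a,b])[:,:,::-1])
E
```

```text
eased 27.15 [ 0.4843 -0.042   0.2123] deg -169.3 [10.6 -6.4 -1.7] gap 0.0102 40.4
open 27.57 [ 0.4817 -0.0405  0.2119] deg -171.1 [-0.1  0.4  1.2] gap 0.0449 0.0
up 30.68 [ 0.5    -0.0999  0.4   ] deg -122.1 [-0.2  0.1 -0. ] gap 0.045 0.0
```

View pics/c3.png

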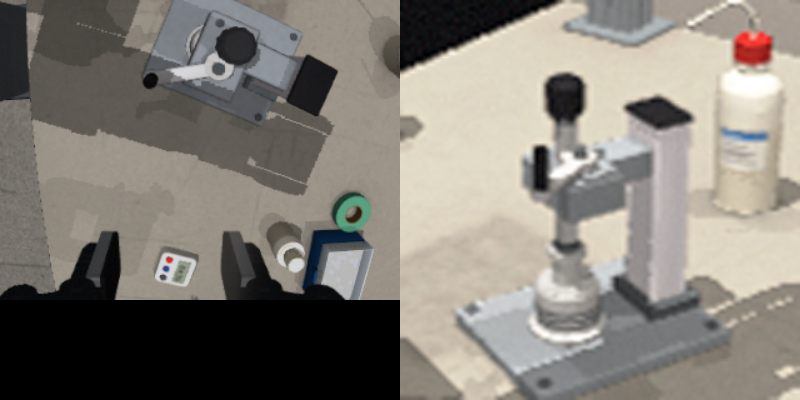

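The lever points forward-right at its stop, the foot sits on the plunger head, and the timer is untouched. I'll hand it in.

```bash
python3 -c "
from station import r
print(r.job_done())"
```

```text
the job is handed in; nothing more can be done
None
```

The job is handed in at about 31 s: the foot rests on the plunger with an estimated 5 to 6 N (not re-measured after locking), the knob is released, the clamp lever is at its end stop, and I went nowhere near the jar or timer.

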